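# Push the round-topped pattern board between its neighbours in the rack

## Robot

A 6-joint arm with a two-finger parallel gripper is mounted at the origin on the work surface. World frame = base frame: x ahead of the robot, y to its left, z up, the work surface at z = 0. Lengths are in mm, angles in degrees, forces in N, time in s.
With the tool pointing down it reaches from about 300 to 850 mm from the base axis. Payload 4.2 kg.
Tool frame: the origin (TCP) lies on the centre line of the jaws, within the pads' length; the fingertips stand 14 mm ahead of it and the grasp point (between the pads) lies 5 mm behind it; z points along the fingers, y is the line along which they close (so a half turn about z gives the same grasp; the last joint's range is limited). The gripper opens to 91 mm and grips with 3 to 60 N. Pads are 32 mm wide; open, the fingers measure 118 mm over their backs; the gripper's body (76 mm by 178 mm) begins 60 mm behind the grasp point.
Start: joints at [-1.146, 18.312, 89.639, -0, 72.044, -1.146], TCP at [575.015, 0, 227.976] pointing down, gripper open.
Joint ranges: [-177.97, 177.97], [-48.28, 115.42], [12.27, 149.76], [-77.06, 257.06], [2.81, 150.46], [-146.56, 146.56]. Speed limits (degrees/s): [147.25, 147.25, 180, 180, 180, 180].

## Interface

Orientations are given as [roll, pitch, yaw] about the fixed x, y, z axes, in that order (R = Rz(yaw) Ry(pitch) Rx(roll)).
In Python, from workcell import env gives the robot as it stands.
- The arm moves only by the tool arm_command, never from a script. Its argument "motion" is a list of rows, each an object with "offset": the shift along the tool's x, y, z in m, a list of three; "spin": the turn about the tool's z in rad. In form: [{"offset": [tx, ty, tz], "spin": spin}, ...]. A call has 1 to 5 rows; each row shifts and turns the commanded pose from where the row before left it, along the tool's axes as they then stand; what a row does not reach is not made up. A row lasts 1/8 s, in which the tool goes at most 62.5 mm and 10.7 degrees, less where a joint would pass 70% of its speed; a pose out of reach is approached as far as the arm can. A call with a gripper value outside its range is refused whole. "jaw" is the finger opening in m, from 0 to 0.0912, set as the call begins (left out, the last holds). The fingers move at their own pace and stop on an object; "newtons" is the grip in N (left out, the last holds). Time passes only in rows, so rows that do not move let the fingers close. It gives the time, the measured TCP pose, the force, the opening and the grip force at its end, in the units of the state.
- env.state(): the state, without advancing time (a new reading comes with each control period).
- env.grab_frame(name): name is "scene" or "side" or "wrist"; returns (picture, depth): 480x640x3 uint8, blue, green, red; 480x640 float32, mm along the optical axis (not along the pixel's ray), 0 where there is no reading.
- env.camera_model(name): a dict with "fx", "fy", "cx", "cy" (pixels), "eye" and "rotation" of the camera in the world; the wrist camera has in their place "hand_eye" (4x4, takes a point from camera to tool coordinates, whose origin is the TCP and whose axes are the flange's). Camera axes: x right, y down, z forward; pixel columns grow to the right and rows downward; lengths in mm; the calibration is good to about 2 mm. A picture is of the moment at which its call begins: read the wrist's pose just before it. camera_model takes no time and is no camera call.
- env.job_done(): hands the job in; it is judged then, once.
Trained networks look in the newest picture that a camera, given by its name, has taken for a name from the list of things; names that differ only in an ending like _2 or _b are one class to them, and where a whole thing is asked for, a point or a joint stands for the part that bears it (a point fixed in the world has none). Each returns a list of dicts, best first, with "score" (0 to 1); they miss things now and then, are a little off and sometimes report something else, mostly with a low value. They report only what shows in the picture. A call takes as long as a camera call. They do not tell look-alikes from the thing itself.
- env.boxes_of(camera, target): "bbox" ([left, top, right, bottom] in pixels, round what is visible of it).
- env.pinpoint(camera, target): "location" ([column, row] in pixels: a listed point, or the origin of a listed thing).
The state is a dict: "time_s": time; "qpos": joint angles; "qvel": joint speeds; "effort": joint torques, N m; "ee_pos": TCP position; "ee_rot": TCP orientation; "force": force on the tool from outside, world axes, zero at the start; "torque": the same for the moment, N m; "gripper_width": finger opening in mm; "gripper_force": force on a finger pad.
Only numpy, scipy, OpenCV 4.12 (cv2) and the standard library are available. Lean on these libraries where they do the work, as an engineer would, in place of code of your own. Each camera call takes 0.05 s, during which the arm holds its last target. There are 200 camera calls.

## Task

Take the wooden pattern board with the round top out of its stand and push it, tapered edge down, between the two plain boards that stand close together in the rack, spreading them with it, until it stands upright on the rack's base, parallel to the two boards and about midway along them (either way round). Keep hold of it until it is fully down, then let go; leave the smaller pattern board with the square tab in its own stand.

Things in the scene. Friction and masses are not known exactly. Their poses are not given: they have to be found in the camera images.
- round_pattern: Plywood board to move, 100 mm long (x), 34 thick (y), 95 high, plus a disc crown, radius 32, centred at height 103 (top at 135): grip it across y at height 118. Lower edge tapers from 34 thick at height 22 to an 8 mm flat. 0.2-0.33 kg. Origin: centre of underside, z up. Starts in a stand: groove 38 mm wide, floor 10 mm above the bench, two fences 12 thick and 30 high, open at the ends.
- left_board: Plain plywood board in the rack, on its left (+y): 144 mm long (x), 24 thick (y), 80 high, top edges bevelled 6 wide, 10 deep. Slides only sideways along y, against 2.5 N friction, 25 mm or more outward; stays where left. Starts 18-26 mm (face to face) from right_board. Origin: centre of underside, on the rack's base 15 mm above the bench; y points from right_board to left_board, z up.
- right_board: The other board in the rack, on its right (-y): same size, axes and behaviour as left_board, parallel to it. Around the two boards the rack has a low strip at each end (18 mm above its base, inner faces 76 mm either side of the boards' middle in x) and two side cheeks (tops 70 mm above the bench, inner faces 88 mm either side of its middle in y).
- square_pattern: Bystander, to be left alone: smaller board of the same plywood, 70 mm long (x), 34 thick (y), 95 high, with a square tab 30 long and 25 high at its +x end (top at 120), same tapered lower edge, standing in a second stand of the same kind. Origin: centre of underside, z up.
There are look-alikes about, which are no part of the job. Leave any blue look-alike of the round_pattern alone.

How it is judged (in metres and radians):
At the end, for the whole second after the job is handed in: Round-topped board between the two rack boards: underside within 10 mm of the rack's base, each neighbour's face within 20 mm, middle within 20 mm lengthwise, parallel and upright within 11 degrees, at rest; square-tabbed board within 30 mm of its start, upright within 17 degrees (y of round_pattern in the frame of left_board between -0.049 and -0.02 m and y of round_pattern in the frame of right_board between 0.02 and 0.049 m and x of round_pattern in the frame of left_board between -0.02 and 0.02 m and z of round_pattern in the frame of left_board below 0.01 m and angle between the x axis of round_pattern and the x axis of left_board, either way round below 0.2 rad and angle between round_pattern's own z axis and vertical below 0.2 rad and linear speed of round_pattern below 0.02 m/s and distance of square_pattern from where it was at the start of the episode below 0.03 m and angle between square_pattern's own z axis and vertical below 0.3 rad); the robot touches nothing.
It fails at once if The round-topped board was let go (dropped) while part-way down between the rack boards, more than 20 mm above the rack's base (z of round_pattern in the frame of left_board between 0.02 and 0.078 m and x of round_pattern in the frame of left_board between -0.06 and 0.06 m and y of round_pattern in the frame of left_board below -0.005 m and y of round_pattern in the frame of right_board above 0.005 m and contact force between round_pattern and the fingers below 0.2 N).
It fails at once if The square-tabbed board was taken out of its stand or knocked over (distance of square_pattern from where it was at the start of the episode above 0.04 m or angle between square_pattern's own z axis and vertical above 0.5 rad).
It also fails if it takes over 35 s, if anything falls off the work surface, if the arm or the gripper's body presses on something with over 40 N, if the wrist force passes 120 N, or if a joint passes its speed limit or range.

## Working session

There is one attempt and no reset: what is moved stays moved. The work goes in short steps, Python scripts to look and compute and a tool call to move; the robot and the scene stay as the last step left them, time stands still between calls to the robot, and variables do not carry over. Pictures are saved under pics/ and viewed, at most 10 in all, crops included, and the job is handed in when it is done.

Besides the shell and the picture viewer there is one more tool, called after "Request:" by a JSON object that holds its "method" and its "body", one argument or row to a line. arm_command: Moves the arm, as the interface text tells. Its arguments: {"type":"object","properties":{"motion":{"type":"array"},"jaw":{"type":"number"},"newtons":{"type":"number"}},"required":["motion"]}

```bash
mkdir -p pics; cat > h.py <<'E'
import numpy as np, cv2
from workcell import env
def cloud(name):
    s=env.state(); im,d=env.grab_frame(name); m=env.camera_model(name)
    v,u=np.mgrid[:480,:640]
    P=np.stack([(u-m['cx'])/m['fx']*d,(v-m['cy'])/m['fy']*d,d],-1)
    if 'eye' in m: W=P@np.array(m['rotation']).T+np.array(m['eye'])
    else:
        from scipy.spatial.transform import Rotation as R
        H=np.array(m['hand_eye']); T=P@H[:3,:3].T+H[:3,3]
        W=T@R.from_euler('xyz',s['ee_rot'],degrees=True).as_matrix().T+np.array(s['ee_pos'])
    W[d==0]=np.nan
    return im,W
E
python3 - <<'E'
from h import *
s=env.state(); print({k:s[k] for k in ('time_s','ee_pos','ee_rot','gripper_width','force')})
for c in ('scene','side'):
    im,W=cloud(c); cv2.imwrite(f'pics/{c}0.png',im); np.save(f'{c}0.npy',W)
    for t in ('round_pattern','left_board','right_board','square_pattern'):
        for b in env.boxes_of(c,t): 
            print(c,t,np.round(b['bbox']),round(b['score'],2))
E
```

```text
{'time_s': 0.0, 'ee_pos': array([ 5.74532289e+02, -6.91557830e-03,  2.27115445e+02]), 'ee_rot': array([-1.79899481e+02, -2.25945550e-03,  8.99985460e+01]), 'gripper_width': 90.82052180991965, 'force': array([-0.06679419,  0.10861365,  0.02045929])}Traceback (most recent call last):
  File "<stdin>", line 4, in <module>
  File "h.py", line 7, in cloud
    if 'eye' in m: W=P@np.array(m['rotation']).T+np.array(m['eye'])
                     ~~~~~~~~~~~~~~~~~~~~~~~~~~~^~~~~~~~~~~~~~~~~~~
ValueError: operands could not be broadcast together with shapes (480,640) (3,)
```

```bash
python3 - <<'E'
from h import *
for c in ('scene','side','wrist'): print(env.camera_model(c))
E
```

```text
{'fx': 500.078688573062, 'fy': 500.078688573062, 'cx': 317.2366321568289, 'cy': 246.14634785374085, 'eye': array([1102.69746741,  553.93359197,  687.0446636 ]), 'rotation': array([-1.29399189e+02,  8.29406152e-02,  1.33069229e+02])}
{'fx': 591.0920436081002, 'fy': 591.0920436081002, 'cx': 323.6394235300905, 'cy': 228.71490033973726, 'eye': array([ 389.56929626, -968.91482494,  582.44876553]), 'rotation': array([-119.50890303,   -1.05000786,   -6.71891591])}
{'fx': 358.90678222903585, 'fy': 358.90678222903585, 'cx': 322.8344637343807, 'cy': 236.23663807210914, 'hand_eye': array([[-2.54599198e-04, -9.59920418e-01, -2.80272593e-01,
         7.97939703e+01],
       [ 9.99999931e-01, -3.20646081e-04,  1.89799292e-04,
         9.42706770e-01],
       [-2.72060524e-04, -2.80272526e-01,  9.59920433e-01,
        -1.57105585e+02],
       [ 0.00000000e+00,  0.00000000e+00,  0.00000000e+00,
         1.00000000e+00]])}
```

```bash
sed -i "s/^import numpy.*/&\nfrom scipy.spatial.transform import Rotation as R/; /        from scipy/d; s/np.array(m\['rotation'\]).T/R.from_euler('xyz',m['rotation'],degrees=True).as_matrix().T/" h.py
python3 - <<'E'
from h import *
for c in ('scene','side'):
    im,W=cloud(c); cv2.imwrite(f'pics/{c}0.png',im); np.save(f'{c}0.npy',W)
    for t in ('round_pattern','left_board','right_board','square_pattern'):
        for b in env.boxes_of(c,t): 
            l,tp,r,bt=np.clip(np.round(b['bbox']).astype(int),0,639)
            print(c,t,[l,tp,r,bt],round(b['score'],2), np.round(np.nanmedian(W[tp:bt,l:r].reshape(-1,3),0)))
E
```

```text
scene round_pattern [np.int64(452), np.int64(238), np.int64(506), np.int64(313)] 0.7 [404. 313.  27.]
scene round_pattern [np.int64(384), np.int64(258), np.int64(426), np.int64(336)] 0.62 [563. 252.  56.]
scene left_board [np.int64(266), np.int64(225), np.int64(338), np.int64(283)] 0.65 [587.  30.  68.]
scene right_board [np.int64(255), np.int64(214), np.int64(322), np.int64(272)] 0.79 [583.  -5.  71.]
scene square_pattern [np.int64(241), np.int64(155), np.int64(269), np.int64(198)] 0.78 [ 494. -218.   95.]
side round_pattern [np.int64(307), np.int64(125), np.int64(351), np.int64(189)] 0.83 [547. 220.  71.]
side round_pattern [np.int64(237), np.int64(123), np.int64(284), np.int64(182)] 0.68 [402. 288.  53.]
side left_board [np.int64(320), np.int64(188), np.int64(397), np.int64(206)] 0.81 [579.  11.  93.]
side right_board [np.int64(317), np.int64(201), np.int64(396), np.int64(233)] 0.68 [569. -34.  73.]
side square_pattern [np.int64(286), np.int64(242), np.int64(339), np.int64(310)] 0.74 [ 469. -241.   74.]
```

View pics/scene0.png

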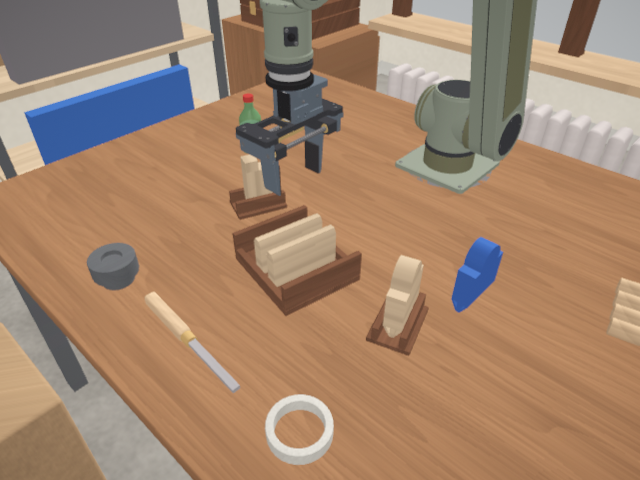

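View pics/side0.png

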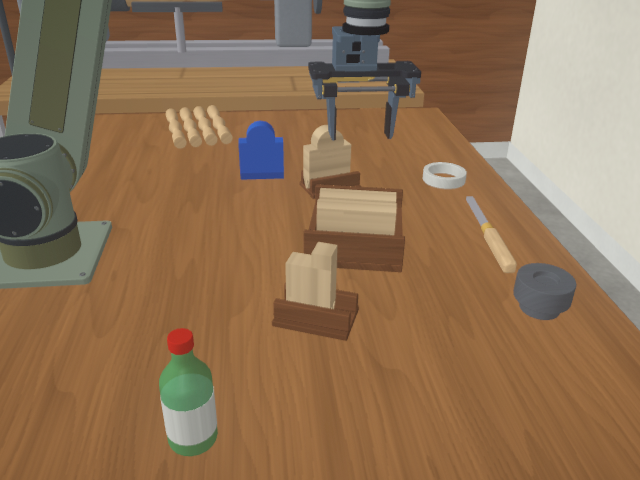

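The scene picture shows the arm above a rack (boards around pixel 297,248). There are two round-topped boards: the wooden one in a stand at scene (405,297) / side (327,157), and a blue one at scene (478,275) / side (261,150). The wooden one standing in a stand matches the description. The square-tabbed board is at scene (255,178).

```bash
python3 - <<'E'
from h import *
im=cv2.imread('pics/scene0.png'); a=cv2.resize(im[205:355,230:450],None,fx=3.5,fy=3.5,interpolation=cv2.INTER_CUBIC); cv2.imwrite('pics/crop1.png',a)
def rep(n,P):
    if len(P)<20: print(n,len(P)); return
    r=cv2.minAreaRect(P[:,:2].astype(np.float32)); b=cv2.boxPoints(r)
    e=max([(b[1]-b[0]),(b[2]-b[1])],key=np.linalg.norm)
    print(n,len(P),'c',np.round(r[0],1),'size',np.round(r[1],1),'long axis deg',round(np.degrees(np.arctan2(e[1],e[0])),1),'z',np.round(np.nanpercentile(P[:,2],[2,50,98]),1))
for c in ('scene','side'):
    W=np.load(c+'0.npy'); im=cv2.imread(f'pics/{c}0.png')
    sel=lambda x0,x1,y0,y1,z0,z1: W[(W[...,0]>x0)&(W[...,0]<x1)&(W[...,1]>y0)&(W[...,1]<y1)&(W[...,2]>z0)&(W[...,2]<z1)]
    rep(c+' crown',sel(470,640,150,310,112,160))
    rep(c+' crowntop',sel(470,640,150,310,138,160))
    rep(c+' body',sel(470,640,150,310,50,110))
    rep(c+' boards top',sel(450,700,-90,110,90,100))
    rep(c+' rack',sel(430,720,-140,150,20,80))
    rep(c+' sq',sel(400,560,-300,-150,50,140))
    P=sel(470,640,150,310,-5,160); np.save(c+'_rp.npy',P)
E
```

```text
scene crown 746 c [549.5 239.9] size [65.8 34.4] long axis deg 17.9 z [113.1 135.5 144.8]
scene crowntop 319 c [550.7 240.2] size [41.7 34.1] long axis deg 18.1 z [138.1 142.5 145.2]
scene body 942 c [549.5 239.9] size [103.   34.8] long axis deg 17.7 z [ 51.6  87.1 108.3]
scene boards top 903 c [575.9   3.1] size [ 66.5 145.6] long axis deg -12.4 z [90.3 93.5 95.9]
scene rack 5779 c [575.6   0.7] size [203.9 177.7] long axis deg 78.0 z [21.8 51.7 78. ]
scene sq 690 c [ 481.7 -229.4] size [40.5 45.4] long axis deg -28.6 z [ 51.8  95.3 129.6]
side crown 436 c [546.7 237.1] size [65.5 43.7] long axis deg 18.0 z [112.6 127.7 145.9]
side crowntop 101 c [544.9 236. ] size [40. 41.] long axis deg -64.6 z [138.1 142.6 147. ]
side body 1261 c [548.4 234.3] size [103.8  43.9] long axis deg 15.4 z [ 51.6  81.8 108.4]
side boards top 1064 c [574.2  -4.1] size [ 72.  144.2] long axis deg -12.9 z [90.2 95.  97.7]
side rack 4686 c [574.2  -3.3] size [207.3 176.2] long axis deg 77.7 z [22.7 55.8 77.6]
side sq 2447 c [ 466.5 -228.5] size [40.4 71.2] long axis deg -23.8 z [ 51.6  94.9 131.6]
```

View pics/crop1.png

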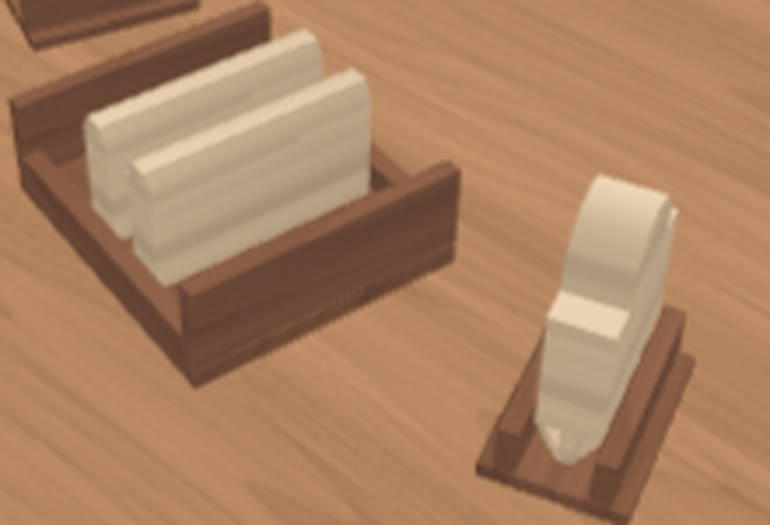

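The enlarged crop confirms it: the wooden round-topped board stands in its stand (crop 605,320) and the rack boards are at crop (225,150). The height also fits, with the top at 145 mm = 10 + 135. I'll move above it.

Request:
{"method": "arm_command", "body": {
  "motion": [
    {"offset":[0.048,-0.005,0],"spin":0},
    {"offset":[0.048,-0.005,0],"spin":0},
    {"offset":[0.048,-0.005,0],"spin":0},
    {"offset":[0.048,-0.005,0],"spin":0},
    {"offset":[0.047,-0.005,0],"spin":0}
  ],
  "jaw": 0.09
}}

```text
time_s: 1.18
ee_pos: [549.8, 240.6, 228.1]
ee_rot: [180.0, -0.0, 90.0]
force: [1.4, 0.1, 0.0]
gripper_width: 89.6
gripper_force: 0.0
```

Request:
{"method": "arm_command", "body": {
  "motion": [
    {"offset":[0,0,0],"spin":0.157},
    {"offset":[0,0,0],"spin":0.157},
    {"offset":[0,0,0],"spin":0.157},
    {"offset":[0,0,0],"spin":0.157}
  ]
}}

```text
time_s: 1.68
ee_pos: [550.0, 239.1, 228.0]
ee_rot: [180.0, -0.0, 53.7]
force: [-0.0, -1.0, -0.1]
gripper_width: 90.1
gripper_force: 0.0
```

Request:
{"method": "arm_command", "body": {
  "motion": [
    {"offset":[0,0,0],"spin":0.157},
    {"offset":[0,0,0],"spin":0.157},
    {"offset":[0,0,0],"spin":0.157},
    {"offset":[0,0,0],"spin":0.157},
    {"offset":[0,0,0],"spin":0}
  ]
}}

```text
time_s: 2.3
ee_pos: [550.0, 239.0, 228.0]
ee_rot: [-180.0, -0.0, 18.1]
force: [-0.5, -0.1, -0.2]
gripper_width: 90.0
gripper_force: 0.0
```

```bash
cat >> h.py <<'E'
def rect(n,P):
    if len(P)<20: print(n,len(P)); return
    r=cv2.minAreaRect(P[:,:2].astype(np.float32)); b=cv2.boxPoints(r)
    e=max([(b[1]-b[0]),(b[2]-b[1])],key=np.linalg.norm)
    print(n,len(P),'c',np.round(r[0],1),'size',np.round(r[1],1),'long',round(np.degrees(np.arctan2(e[1],e[0])),1),'z',np.round(np.nanpercentile(P[:,2],[2,50,98]),1))
def sel(W,x0,x1,y0,y1,z0,z1): return W[(W[...,0]>x0)&(W[...,0]<x1)&(W[...,1]>y0)&(W[...,1]<y1)&(W[...,2]>z0)&(W[...,2]<z1)]
E
python3 - <<'E'
from h import *
im,W=cloud('wrist'); cv2.imwrite('pics/w1.png',im)
s=env.state(); print(s['ee_pos'],s['ee_rot'],s['time_s'])
rect('crown',sel(W,470,640,150,310,125,150)); rect('shoulder',sel(W,470,640,150,310,100,109)); rect('fences',sel(W,470,640,150,310,36,44)); rect('all',sel(W,470,640,150,310,100,150))
E
```

```text
[549.99348187 239.01531518 227.97304707] [ 1.79999387e+02 -3.04569235e-03  1.81909586e+01] 2.35
crown 3556 c [550.4 239.3] size [57.9 34. ] long 17.6 z [126.8 142.1 146. ]
shoulder 1605 c [549.  238.5] size [100.5  33.8] long 17.8 z [103.9 105.4 106.8]
fences 2186 c [558.2 241.8] size [119.5  62.1] long 17.6 z [38.  40.2 41.8]
all 5443 c [548.9 238.8] size [100.5  34. ] long 17.6 z [104.3 136.8 145.8]
```

View pics/w1.png

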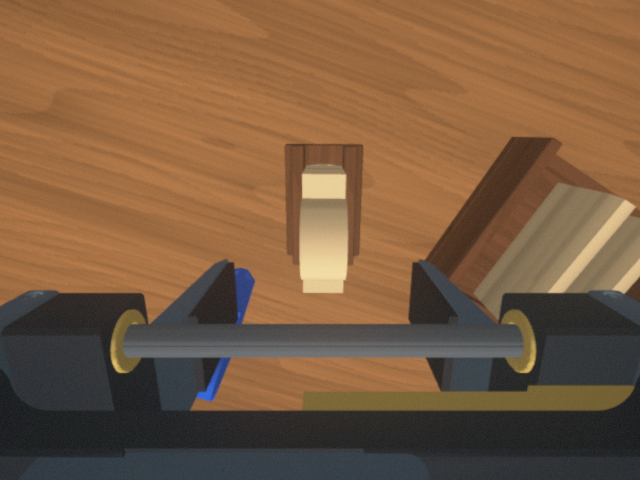

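The wrist view shows the wooden round board centred between the fingers (324,230) and the blue one well off to the left (230,330). It is aligned to within about 1 mm, so I'll descend and grip.

Request:
{"method": "arm_command", "body": {
  "motion": [
    {"offset":[-0.001,0,0.03],"spin":0.007},
    {"offset":[0,0,0.03],"spin":0},
    {"offset":[0,0,0.025],"spin":0},
    {"offset":[0,0,0.02],"spin":0},
    {"offset":[0,0,0],"spin":0}
  ]
}}

```text
time_s: 2.98
ee_pos: [548.0, 238.3, 121.5]
ee_rot: [180.0, 0.2, 17.7]
force: [1.1, 0.2, 0.6]
gripper_width: 90.2
gripper_force: 0.0
```

Request:
{"method": "arm_command", "body": {
  "motion": [
    {"offset":[0,0,0],"spin":0},
    {"offset":[0,0,0],"spin":0},
    {"offset":[0,0,0],"spin":0},
    {"offset":[0,0,0],"spin":0},
    {"offset":[0,0,0],"spin":0}
  ],
  "jaw": 0.02,
  "newtons": 45
}}

```text
time_s: 3.6
ee_pos: [549.1, 238.7, 123.1]
ee_rot: [180.0, -0.0, 17.6]
force: [-0.2, -0.2, 0.5]
gripper_width: 42.9
gripper_force: 0.0
```

Request:
{"method": "arm_command", "body": {
  "motion": [
    {"offset":[0,0,0],"spin":0},
    {"offset":[0,0,0],"spin":0},
    {"offset":[0,0,-0.01],"spin":0}
  ]
}}

```text
time_s: 3.98
ee_pos: [548.1, 238.3, 132.1]
ee_rot: [180.0, 0.2, 17.6]
force: [-0.5, -1.0, -2.5]
gripper_width: 33.8
gripper_force: 45.0
```

Request:
{"method": "arm_command", "body": {
  "motion": [
    {"offset":[0,0,-0.02],"spin":0},
    {"offset":[0,0,-0.03],"spin":0},
    {"offset":[0,0,-0.03],"spin":0},
    {"offset":[0,0,-0.03],"spin":0},
    {"offset":[0,0,-0.01],"spin":0}
  ]
}}

```text
time_s: 4.6
ee_pos: [549.7, 239.0, 255.1]
ee_rot: [-180.0, -0.2, 17.6]
force: [-0.1, 0.7, -2.7]
gripper_width: 34.0
gripper_force: 45.0
```

Request:
{"method": "arm_command", "body": {
  "motion": [
    {"offset":[0,0,0],"spin":0.131},
    {"offset":[0,0,0],"spin":0.131},
    {"offset":[0,0,0],"spin":0.131},
    {"offset":[0,0,0],"spin":0.131},
    {"offset":[0,0,0],"spin":0}
  ]
}}

```text
time_s: 5.22
ee_pos: [548.6, 238.5, 251.9]
ee_rot: [179.9, 0.1, -12.3]
force: [0.2, -0.3, -2.1]
gripper_width: 33.7
gripper_force: 45.0
```

Request:
{"method": "arm_command", "body": {
  "motion": [
    {"offset":[-0.008,0.035,0],"spin":0},
    {"offset":[-0.009,0.053,0],"spin":0},
    {"offset":[-0.009,0.053,0],"spin":0},
    {"offset":[-0.009,0.053,0],"spin":0},
    {"offset":[-0.008,0.034,0],"spin":0}
  ]
}}

```text
time_s: 5.85
ee_pos: [456.7, 23.4, 252.7]
ee_rot: [180.0, 0.0, -12.3]
force: [0.1, 0.2, -3.2]
gripper_width: 34.0
gripper_force: 45.0
```

Request:
{"method": "arm_command", "body": {
  "motion": [
    {"offset":[0,0,0],"spin":0},
    {"offset":[0,0,0],"spin":0}
  ]
}}

```text
time_s: 6.1
ee_pos: [458.4, 25.6, 252.9]
ee_rot: [-180.0, -0.0, -12.3]
force: [0.5, 0.9, -3.8]
gripper_width: 34.3
gripper_force: 45.0
```

```bash
python3 - <<'E'
from h import *
im,W=cloud('wrist'); cv2.imwrite('pics/w2.png',im); np.save('w2.npy',W)
s=env.state(); print(s['ee_pos'],s['ee_rot'],s['time_s'],s['gripper_width'],s['gripper_force'],s['force'])
rect('boards',sel(W,480,700,-90,90,85,100)); rect('cheek',sel(W,430,720,-140,140,64,74))
# in axis frame about (575,0)
a=np.radians(-12.5); P=sel(W,430,720,-140,140,5,100)-[575,0,0]
u=P[:,0]*np.cos(a)+P[:,1]*np.sin(a); v=-P[:,0]*np.sin(a)+P[:,1]*np.cos(a)
m=(np.abs(u)<60)&(P[:,2]>88)
h,e=np.histogram(v[m],np.arange(-60,60,2)); print([(int(x),int(n)) for x,n in zip(e,h) if n])
im,W=cloud('side'); cv2.imwrite('pics/s2.png',im)
P=sel(W,380,560,-60,110,100,270); rect('held',P); print(np.nanmin(P[:,2]))
E
```

```text
[458.57154519  25.87203651 252.8746104 ] [-1.79969407e+02 -1.13103007e-02 -1.23033623e+01] 6.15 33.62366657987864 44.99742865562439 [-0.04274385  0.4350375  -2.49475504]
boards 9640 c [570.1   1.6] size [ 70.9 131.7] long -12.3 z [85.9 94.6 96.8]
cheek 5547 c [565.3   1.7] size [200.8 154. ] long 77.7 z [64.9 70.2 72. ]
[(-34, 227), (-32, 322), (-30, 353), (-28, 392), (-26, 391), (-24, 386), (-22, 387), (-20, 389), (-18, 401), (-16, 419), (-14, 290), (-12, 10), (12, 113), (14, 421), (16, 405), (18, 389), (20, 394), (22, 384), (24, 383), (26, 394), (28, 377), (30, 329), (32, 312), (34, 67)]
held 3534 c [455.7  20.1] size [ 54. 101.] long -11.9 z [144.5 206.1 266.3]
139.40641738194398
```

View pics/w2.png

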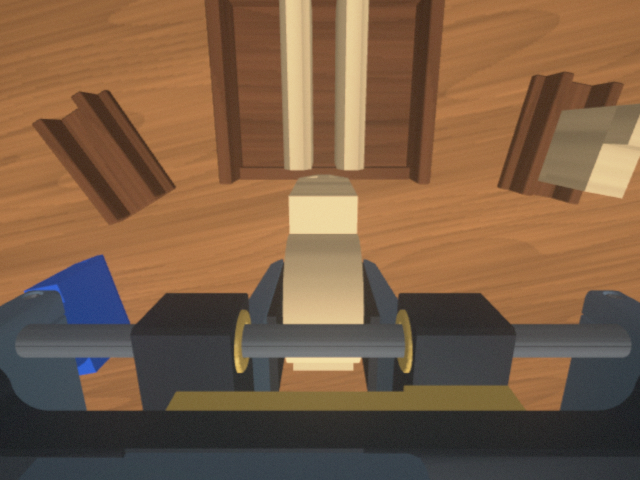

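The wrist view shows the rack gap at columns 313–337 (centre 324) straight ahead of the held board (289–357, centre 323). The rack yaw is −12.3°, the same as the tool's. I'll advance 119 mm along tool x and start down.

Request:
{"method": "arm_command", "body": {
  "motion": [
    {"offset":[0.03,0,0],"spin":0},
    {"offset":[0.035,0,0],"spin":0},
    {"offset":[0.034,0,0],"spin":0},
    {"offset":[0.02,0,0],"spin":0},
    {"offset":[0,0,0],"spin":0}
  ]
}}

```text
time_s: 6.82
ee_pos: [575.8, 0.5, 251.9]
ee_rot: [180.0, 0.1, -12.3]
force: [-0.3, -0.3, -3.0]
gripper_width: 33.8
gripper_force: 45.0
```

Request:
{"method": "arm_command", "body": {
  "motion": [
    {"offset":[0,0,0.015],"spin":0},
    {"offset":[0,0,0.015],"spin":0},
    {"offset":[0,0,0.008],"spin":0},
    {"offset":[0,0,0],"spin":0},
    {"offset":[0,0,0],"spin":0}
  ]
}}

```text
time_s: 7.45
ee_pos: [574.6, -0.3, 215.4]
ee_rot: [-180.0, -0.1, -12.4]
force: [0.2, 0.4, -2.3]
gripper_width: 33.4
gripper_force: 45.0
```

```bash
python3 - <<'E'
from h import *
s=env.state(); print(s['ee_pos'],s['ee_rot'],s['time_s'],s['force'])
a=np.radians(-12.3)
for c in ('wrist','scene','side'):
    im,W=cloud(c); cv2.imwrite(f'pics/{c}3.png',im)
    P=W.reshape(-1,3)-[575,0,0]; P=P[np.isfinite(P[:,0])]
    u=P[:,0]*np.cos(a)+P[:,1]*np.sin(a); v=-P[:,0]*np.sin(a)+P[:,1]*np.cos(a); z=P[:,2]
    for n,m in (('held',(np.abs(u)<60)&(abs(v)<45)&(z>150)&(z<192)),('shoulder',(np.abs(u)<60)&(abs(v)<45)&(z>190)&(z<200)),('boards',(np.abs(u)<90)&(abs(v)<60)&(z>80)&(z<97))):
        if m.sum()>20: print(c,n,m.sum(),'u',np.percentile(u[m],[1,99]).round(1),'v',np.percentile(v[m],[1,99]).round(1))
a1=cv2.imread('pics/scene3.png')[120:300,200:400]; a2=cv2.imread('pics/side3.png')[80:260,260:460]
cv2.imwrite('pics/c3.png',cv2.resize(np.hstack([a1,a2]),None,fx=2,fy=2))
E
```

```text
[ 5.74603916e+02 -2.99133482e-01  2.15416995e+02] [-1.79985976e+02 -5.84822317e-02 -1.23883175e+01] 7.45 [ 0.24427952  0.39590263 -2.32088673]
wrist held 700 u [49.3 49.8] v [-16.2  17. ]
wrist shoulder 3204 u [-50.3  49.6] v [-16.2  17.1]
wrist boards 3739 u [-18.8  73. ] v [-34.6  35.7]
scene held 1068 u [-49.6  49.5] v [-14.5  20.1]
scene shoulder 353 u [-51.1  49.1] v [-15.8  19.8]
scene boards 1196 u [-70.4  72.3] v [-28.   37.6]
side held 1235 u [-50.4  47.4] v [-22.1 -13.6]
side shoulder 429 u [-50.8  48.2] v [-22.   15.4]
side boards 1557 u [-70.5  70.5] v [-39.  26.]
```

View pics/c3.png

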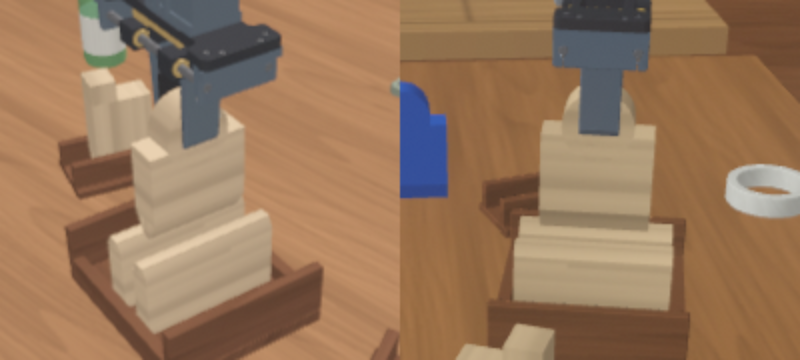

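Both views show the board centred over the gap, lateral error < 1 mm and lengthwise about 1 mm. Now I'll push down gradually, watching the force.

Request:
{"method": "arm_command", "body": {
  "motion": [
    {"offset":[0,0,0.008],"spin":0},
    {"offset":[0,0,0.008],"spin":0},
    {"offset":[0,0,0.008],"spin":0},
    {"offset":[0,0,0.006],"spin":0},
    {"offset":[0,0,0],"spin":0}
  ],
  "newtons": 55
}}

```text
time_s: 8.22
ee_pos: [574.3, -0.3, 184.6]
ee_rot: [180.0, 0.0, -12.4]
force: [0.3, -0.2, -2.7]
gripper_width: 33.8
gripper_force: 55.0
```

Request:
{"method": "arm_command", "body": {
  "motion": [
    {"offset":[0,0,0.006],"spin":0},
    {"offset":[0,0,0.006],"spin":0},
    {"offset":[0,0,0.006],"spin":0},
    {"offset":[0,0,0.006],"spin":0},
    {"offset":[0,0,0],"spin":0}
  ]
}}

```text
time_s: 8.85
ee_pos: [573.9, -0.1, 159.7]
ee_rot: [-180.0, 0.1, -12.4]
force: [1.2, 0.3, -4.7]
gripper_width: 33.8
gripper_force: 55.0
```

Request:
{"method": "arm_command", "body": {
  "motion": [
    {"offset":[0,0,0.006],"spin":0},
    {"offset":[0,0,0.006],"spin":0},
    {"offset":[0,0,0.006],"spin":0},
    {"offset":[0,0,0.005],"spin":0},
    {"offset":[0,0,0],"spin":0}
  ]
}}

```text
time_s: 9.48
ee_pos: [574.1, -0.1, 137.2]
ee_rot: [-180.0, 0.1, -12.4]
force: [1.2, 0.8, -3.4]
gripper_width: 33.6
gripper_force: 55.0
```

Request:
{"method": "arm_command", "body": {
  "motion": [
    {"offset":[0,0,0.003],"spin":0},
    {"offset":[0,0,0.003],"spin":0},
    {"offset":[0,0,0.002],"spin":0},
    {"offset":[0,0,0],"spin":0}
  ]
}}

```text
time_s: 9.98
ee_pos: [574.4, -0.2, 129.7]
ee_rot: [-180.0, -0.0, -12.4]
force: [1.0, 2.1, -3.3]
gripper_width: 33.6
gripper_force: 55.0
```

```bash
cat > chk.py <<'E'
from h import *
import sys
k=sys.argv[1]
s=env.state(); print(s['ee_pos'],s['ee_rot'],s['time_s'],s['force'],s['gripper_force'])
a=np.radians(-12.3)
for c in ('wrist','scene','side'):
    im,W=cloud(c); cv2.imwrite(f'pics/{c}{k}.png',im)
    P=W.reshape(-1,3)-[575,0,0]; P=P[np.isfinite(P[:,0])]
    u=P[:,0]*np.cos(a)+P[:,1]*np.sin(a); v=-P[:,0]*np.sin(a)+P[:,1]*np.cos(a); z=P[:,2]
    m=(abs(u)>38)&(abs(u)<47)&(abs(v)<14)&(z>97)&(z<140); 
    if m.sum()>20: print(c,'shoulder z',np.percentile(z[m],[5,50,95]).round(1))
    for n,m in (('held',(np.abs(u)<60)&(abs(v)<30)&(z>100)&(z<115)),('boards',(np.abs(u)<90)&(abs(v)<70)&(z>80)&(z<97))):
        if m.sum()>20: print(c,n,m.sum(),'u',np.percentile(u[m],[1,99]).round(1),'v',np.percentile(v[m],[1,99]).round(1))
a1=cv2.imread(f'pics/scene{k}.png')[120:300,200:400]; a2=cv2.imread(f'pics/side{k}.png')[80:260,260:460]
cv2.imwrite(f'pics/c{k}.png',cv2.resize(np.hstack([a1,a2]),None,fx=2,fy=2))
E
python3 chk.py 4
```

```text
[ 5.74430572e+02 -2.20502549e-01  1.29715851e+02] [-1.79988803e+02 -4.91931520e-03 -1.23900740e+01] 9.975 [ 1.02938672  2.12684441 -3.31033401] 54.99908745288849
wrist shoulder z [111.1 112.1 113.1]
wrist held 3308 u [-50.5  49.4] v [-16.2  17.2]
wrist boards 10251 u [-68.2  73. ] v [-39.9  41. ]
scene shoulder z [108.9 110.7 112.2]
scene held 419 u [-51.4  48.8] v [-15.5  20.6]
scene boards 1253 u [-70.3  72.5] v [-33.2  43.5]
side shoulder z [111.4 113.1 114.4]
side held 528 u [-51.   47.3] v [-21.5  14.8]
side boards 1282 u [-71.   70.7] v [-44.9  30.8]
```

View pics/c4.png

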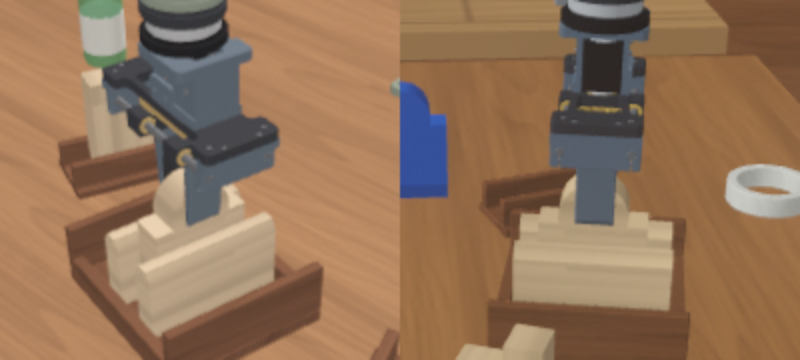

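The board sits between the spread boards, its shoulder at z ≈ 112 against 110 when seated. I'll press down the last couple of mm.

Request:
{"method": "arm_command", "body": {
  "motion": [
    {"offset":[0,0,0.001],"spin":0},
    {"offset":[0,0,0.001],"spin":0},
    {"offset":[0,0,0.001],"spin":0},
    {"offset":[0,0,0],"spin":0}
  ]
}}

```text
time_s: 10.62
ee_pos: [574.5, -0.3, 128.0]
ee_rot: [-180.0, -0.0, -12.4]
force: [-0.4, 2.2, 5.5]
gripper_width: 33.7
gripper_force: 55.0
```

Seated: the force went from −3 N to +5.5 N at the expected TCP height of 128. I'll release and retreat.

Request:
{"method": "arm_command", "body": {
  "motion": [
    {"offset":[0,0,0],"spin":0},
    {"offset":[0,0,0],"spin":0},
    {"offset":[0,0,0],"spin":0},
    {"offset":[0,0,0],"spin":0},
    {"offset":[0,0,0],"spin":0}
  ],
  "jaw": 0.07
}}

```text
time_s: 11.25
ee_pos: [574.4, -0.4, 126.9]
ee_rot: [180.0, 0.0, -12.4]
force: [-1.0, -0.5, 1.1]
gripper_width: 69.9
gripper_force: 0.0
```

Request:
{"method": "arm_command", "body": {
  "motion": [
    {"offset":[0,0,-0.01],"spin":0},
    {"offset":[0,0,-0.025],"spin":0},
    {"offset":[0,0,-0.035],"spin":0},
    {"offset":[0,0,-0.03],"spin":0},
    {"offset":[0,0,0],"spin":0}
  ]
}}

```text
time_s: 11.88
ee_pos: [575.9, -0.3, 230.2]
ee_rot: [-179.9, -0.4, -12.4]
force: [0.2, -0.3, -0.6]
gripper_width: 70.0
gripper_force: 0.0
```

```bash
python3 chk.py 5
```

```text
[ 5.75939534e+02 -3.31592450e-01  2.30195763e+02] [-179.92535642   -0.38285229  -12.38672529] 11.875 [ 0.155441   -0.31499513 -0.6403544 ] 0.0
wrist shoulder z [109.3 110.4 111.5]
wrist held 1662 u [-50.3  49.4] v [-16.1  17.4]
wrist boards 8230 u [-69.4  71.9] v [-39.9  41. ]
scene shoulder z [107.1 108.9 110.4]
scene held 448 u [-51.  49.] v [-15.9  19.9]
scene boards 1255 u [-70.3  72.5] v [-33.2  43.1]
side shoulder z [109.8 111.2 112.5]
side held 532 u [-50.9  47.3] v [-21.6  16.3]
side boards 1295 u [-70.8  70.8] v [-44.5  30.3]
```

View pics/c5.png

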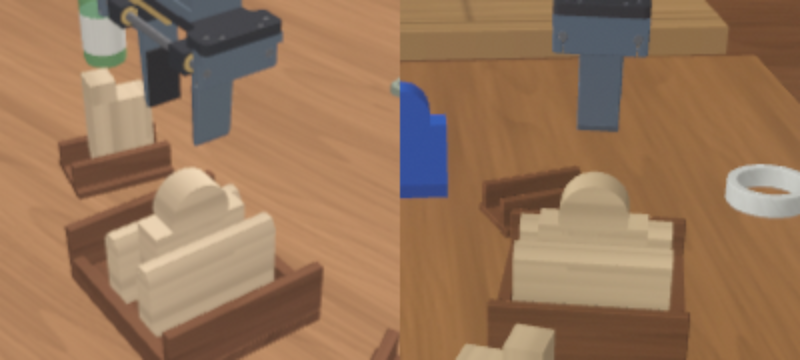

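The board stands upright, fully seated (shoulder z ≈ 110), centred and parallel between the boards. The gripper is clear, and the square-tabbed board hasn't moved.

```bash
python3 -c "
from h import env
print(env.job_done())"
```

```text
the job is handed in; nothing more can be done
None
```

The round-topped board is fully down on the rack's base, upright, parallel and centred between the two boards; the gripper is clear, the square-tabbed board is still in its stand, and the job is handed in (about 12 s of robot time; no verdict was returned).

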